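Unclip the spent filter from the resin-fume extractor

ROBOT

A 7-joint arm with a two-finger parallel gripper is mounted at the origin on a cart in front of the work surface, level with it; the furniture and walls round the work are solid. World frame = base frame: x ahead of the robot, y to its left, z up, the work surface at z = 0. Lengths are in m, angles in rad, forces in N, time in s.
With the tool pointing down it reaches from about 0.4 to 0.85 m from the base axis. Payload 10.4 kg.
Tool frame: the origin (TCP) lies at the very end of the fingers, on their centre line; the grasp point (between the pads) lies 19 mm behind it; y points along the fingers, x is the direction in which the jaws open and shut, and the axes are right-handed (so a half turn about y gives the same grasp; the last joint's range is limited). The gripper opens to 85 mm and grips with 20 to 120 N. Pads are 22 mm wide; open, the fingers measure 114 mm over their backs; the gripper's body (76 mm by 85 mm) begins 54 mm behind the grasp point. The pads swing forward as they close: fully open they stand 13 mm farther back than shut.
Start: joints at [1.118, 0.332, -0.065, 1.46, 0.022, 1.35, -0.088], TCP at [0.26, -0.568, 0.2] pointing down, gripper open.
Joint ranges: [-2.6, 2.6], [-0.5, 2.12], [-1.47, 1.34], [0.16, 2.42], [-1.27, 4.41], [0.06, 2.06], [-2.6, 2.6]. Speed limits (rad/s): [2.22, 2.22, 2.79, 2.79, 3.14, 3.14, 3.14].

INTERFACE

Orientations are given as a unit quaternion [x, y, z, w].
In Python, from rig import bot gives the robot as it stands. Calls block until the motion is done:
- bot.goto(position, orientation): joint-space move of the TCP to a pose.
- bot.servo_line(position, frame=None, feed=0.15, threshold=None): straight line of the TCP; frame=None keeps the orientation; feed is the mean speed in m/s. With threshold (N) it stops when the force on the tool has changed by that much, and returns True; else False.
- bot.goto_joints(angles): joint-space move.
- bot.grip(opening, strength=None): opening from 0.0 (shut) to 1.0 (fully open); strength is the grip in N (None keeps the last); returns when the fingers have stopped.
- bot.hold(seconds).
- bot.inverse_kinematics(position, orientation): joint angles nearest the present ones, or None.
- bot.get_obs(): the state.
- bot.snapshot(name): name is "scene" or "top"; returns a dict with "image" (420x560x3 uint8, red, green, blue), "range_z" (420x560 float32, m along the optical axis (not along the pixel's ray), 0 where there is no reading), "fx", "fy", "cx", "cy" (pixels), "cam_to_world" (4x4, takes a point from camera to world coordinates). Camera axes: x right, y down, z forward; pixel columns grow to the right and rows downward; lengths in m; the calibration is good to about 2 mm. A picture is of the moment at which its call begins.
A pose or a line that the arm cannot do raises bot.Unreachable and nothing moves.
- bot.finish_job(): hands the job in, once; it reports no verdict.
The state is a dict: "clock": time; "joints": joint angles; "dq": joint speeds; "effort": joint torques, N m; "ee_pos": TCP position; "tcp_rot": TCP orientation; "wrist_force": force on the tool from outside, world axes, zero at the start; "moment": the same for the moment, N m; "finger_gap": opening from 0.0 (shut) to 1.0 (fully open).
Only numpy, scipy, OpenCV 4.12 (cv2) and the standard library are available. Lean on these libraries where they do the work, as an engineer would, in place of code of your own. Each camera call takes 0.05 s, during which the arm holds its last target.

TASK

The filter in the small fume extractor is spent: pinch the two springy tabs of the filter cartridge together, squeezing with no more than about 25 N because they are thin plastic, and draw the cartridge straight up out of its bay. Stand it upright in the steel tray, letting go only once it is down, then slide the dust shutter fully across the empty bay. Leave the other things on the table where they are.

Things in the scene. Friction and masses are not known exactly. Their poses are not given: they have to be found in the camera images.
- extractor: white fume extractor box fixed to the table, 90 (x) x 252 (y) x 67 mm high; grey rails along both long top edges (tops at z = 74 mm, outer faces x = +-45 mm). Origin: on the table under the centre of the open filter bay; the box reaches from y = -62 to +190 mm, the closed fan housing being the part beyond y = +53 mm. x runs across the bay (near to far tab), y along the box, z up
- bay (a point): centre of the bay's floor (4 mm above the table), axes as the extractor's. Guide ribs leave the cartridge about 2 mm of play each way; a lip on either side of the bay, underside 60.5 mm and top 67 mm above the table, holds the catches on the cartridge's tabs
- cartridge: grey filter cartridge with white pleated paper, about 0.19 kg, body 32 (x) x 100 (y) x 66 mm high, standing in the bay, axes as the extractor's. Origin: centre of its underside (4 mm above the table when seated in the bay or standing on the tray's floor). A spring tab at the middle of each long side (-x and +x), rising to z = 100 mm
- tabs (a point): point midway between the two tabs, 88 mm above the cartridge's underside; axes as the cartridge's. Each tab is 34 mm wide (y) and 4.5 mm thick and leans outward: 64 mm over the outer faces at the top (12 mm above this point), about 62 mm here. Pinched along x they swing upright to a stop, 42 mm over the outer faces, then parallel. Held so, they carry the cartridge
- near_tab (a joint): swing of the tab on the cartridge's -x side: 0 = free (leaning out, caught under the lip), 0.13 rad = pinched to its stop. The catch clears the lip from 0.09 rad; both must clear. Pushes back about 3 N at first, 6 N fully in; springs back when let go
- far_tab (a joint): the same for the tab on the +x side: 0 = free, 0.13 rad = pinched to its stop
- shutter (a joint): grey dust shutter, a 77 x 110 x 4 mm plate lying between the rails on top of the extractor: 0 = bay fully covered, grows as it slides along the extractor's +y onto the fan housing; travel 0.125 m, stops at both ends; it slides with about 1.5 N of friction and stays where it is left
- shutter_rib (a point): centre of the shutter's upright grip rib, 40 (x) x 12 (y) x 24 mm high, top 95 mm above the table; 35 mm toward the extractor's +y from the shutter's middle; axes as the extractor's
- tray: empty square steel tray fixed to the table, 150 x 150 x 28 mm, walls 4 mm thick, floor top at z = 4 mm. Origin: centre of its underside. It stands to the left or to the right of the extractor
- desk_tape: bystander: grey roll of wide tape lying flat, 98 mm across, 48 mm high; origin at the centre of its underside
- resin_bottle: bystander: standing white dropper bottle, 33 mm across, 102 mm high; origin at the centre of its underside
- pigment_jar: bystander: small clear jar with a black lid, 40 mm across, 36 mm high; origin at the centre of its underside
- mug: bystander: spotted mug, 93 mm high, origin under its middle
- masking_tape: bystander: roll of masking tape lying flat, 84 mm across, 18 mm high; origin at the centre of its underside
- mix_cup: bystander: small pale mixing cup, amber inside when seen from above, 41 mm across, 28 mm high; origin at the centre of its underside
Things that resemble listed ones, but are neither listed nor needed, are in the scene too. Leave any orange or red look-alike of the cartridge alone.

How it is judged:
By the outcome, as a careful person would: the job done as asked, in the order asked, and still so for the second after the job is handed in, with the robot touching nothing.
It also fails if it takes over 56 s, if anything falls off the work surface, if the arm or the gripper's body presses on something with over 40 N, if the wrist force passes 120 N, or if a joint passes its speed limit or range.

## Working session

There is one attempt and no reset: what is moved stays moved. The work goes in short steps, each a Python script; the robot and the scene stay as the last script left them, time stands still between calls to the robot, and variables do not carry over. Pictures are saved under pics/ and viewed, and the job is handed in when it is done.

```bash
ls; mkdir -p pics
python3 - <<'E'
from rig import bot
import cv2,numpy as np,pickle
o=bot.get_obs();print(o)
for n in ("scene","top"):
    s=bot.snapshot(n);pickle.dump(s,open(f"pics/{n}0.pkl","wb"))
    cv2.imwrite(f"pics/{n}0.png",s["image"][:,:,::-1]);print(s["fx"],s["cx"],s["cy"],s["cam_to_world"])
E
```

```text
pics
{'clock': 0.0, 'joints': array([ 1.11841291,  0.33291964, -0.06468845,  1.4609334 ,  0.02159858,
        1.3498803 , -0.08850672]), 'dq': array([-0.00080761, -0.00037667,  0.00050082, -0.00100639,  0.0008168 ,
       -0.00054455, -0.00102297]), 'effort': array([-5.52471483e-04, -6.25445867e+01,  4.89979726e-02, -3.91609883e+01,
        1.61339465e-02,  1.00366192e-02,  7.97307308e-06]), 'ee_pos': array([ 0.26023768, -0.56779139,  0.19948988]), 'tcp_rot': array([-0.59486533,  0.38232045, -0.38143551,  0.59537658]), 'wrist_force': array([-0.87380783,  0.08368275,  0.23687319]), 'moment': array([-0.04144484, -0.00887812, -0.03611667]), 'finger_gap': 0.9962658952221634}
430.94537566961264 279.9181525584541 207.65765597787245 [[-0.50656961 -0.48647027  0.71185245 -0.29734134]
 [-0.86218827  0.28994602 -0.41540666  0.43410723]
 [-0.00431579 -0.82418322 -0.5663068   0.77784436]
 [ 0.          0.          0.          1.        ]]
438.8587560467026 279.3190307231682 205.3236815956186 [[-0.00403268 -0.99880055  0.0487975   0.51742673]
 [-0.99986241  0.00324218 -0.01626796 -0.07433007]
 [ 0.01609023 -0.04885639 -0.9986762   1.45595656]
 [ 0.          0.          0.          1.        ]]
```

View pics/scene0.png

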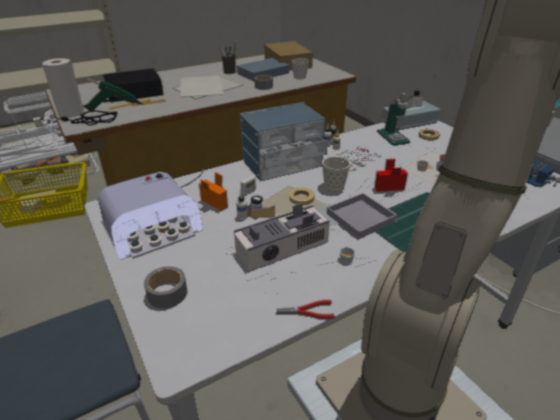

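View pics/top0.png

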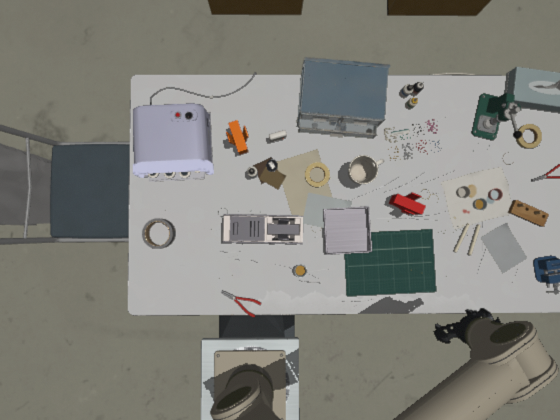

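Run:
```python
import cv2,pickle,numpy as np
t=pickle.load(open("pics/top0.pkl","rb"));s=pickle.load(open("pics/scene0.pkl","rb"))
a=cv2.resize(t["image"][195:265,210:380,::-1],None,fx=4.7,fy=4.7,interpolation=cv2.INTER_CUBIC)
b=cv2.resize(s["image"][170:275,225:405,::-1],None,fx=4.4,fy=4.4,interpolation=cv2.INTER_CUBIC)
cv2.imwrite("pics/ct.png",a);cv2.imwrite("pics/cs.png",b)
d=t["range_z"]
T=t["cam_to_world"]
v,u=np.mgrid[0:420,0:560]
P=np.stack([(u-t["cx"])/t["fx"]*d,(v-t["cy"])/t["fy"]*d,d],-1)@T[:3,:3].T+T[:3,3]
np.set_printoptions(linewidth=250)
print((P[208:250:2,216:312:3,2]*1000).astype(int))
```

```text
[[   4    1    3    0   -4    0    2   -4    3    0   -1   -1    1   -3    4   -4    0    5   -1   -1    4   -3   -2   -2   -5   -1    1    0   -1   -1    2    5]
 [   0   -4    0    0    1    0    1    0   -3    4    0    0   -1   -4    0   -5    2   -1   -3    0    3    2   -1   -2    3    0   -4    1   -4    0    4   -4]
 [   0   -1   -1   -2    3    1    0   -3    1   -1    3    1   -1    6    0    5    3   -5   -2    0    1    1   -2    5   -2    2    1    0    4   -2    2    3]
 [   1    0    1   72   69   75   75   76   74   74   74    0   -1    0   -1    0   -3    6    0    3    0    2    1   -5    0    0    0    6    0    2    1    2]
 [  -2    2    2   69   62   73   72   70   69   70   70   67   68   61   66   73   68   66   71   66   65   72   73   72   76   70   74   70   76   72    0    1]
 [  -4    0    0   69   66   72   71   75   74   75   66   75   74   70   70   67   68   68   72   63   63   62   65   68   66   69   67   71   62    0    4    1]
 [   1    3   -2   70   63   74   68   68   68   72   76   74   73   71   72   69   70   65   69    4    6  100  103  102 
[... 1623 characters left out ...]
6   69   63   63   67   67   66    4   -3   -2]
 [   0   -2    0   76   76   75   76   73   73   72   78   72   70   71   72   73   70   77   77   74   76   70   76   72   69   70   67   67   69    3    1    0]
 [   1    0   -3    4    0   -3    2    2    1    0    4    1    3    2    3   -1   -1    3   -1   -1   -2   -9   -4   -2    4   -4    0    3    1    4    2   -1]
 [   0    0    3    0   -2    1   -1    2    3    0   -4   -4    0    0   -4    2    3   -3    2    0    5    5    6   -2   -3   -1    1    1    0    2    8    0]
 [   0    4   -3   -2   -4    0    0    0    1    0   -2   -2   -4    1   -3    0   -2   -2    0    0 1455   -2   -1    2    4    4    0   -1   -6    0   -2    3]]
```

View pics/ct.png

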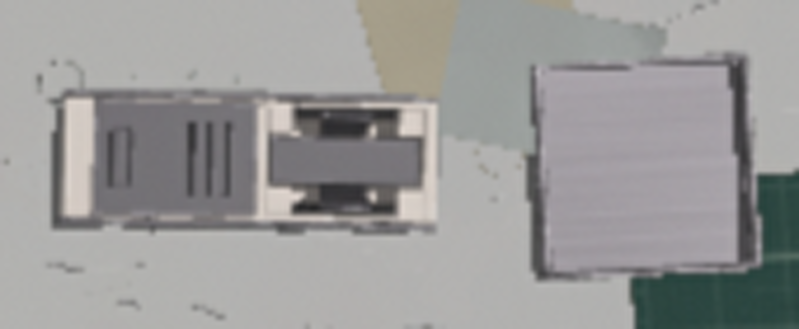

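View pics/cs.png

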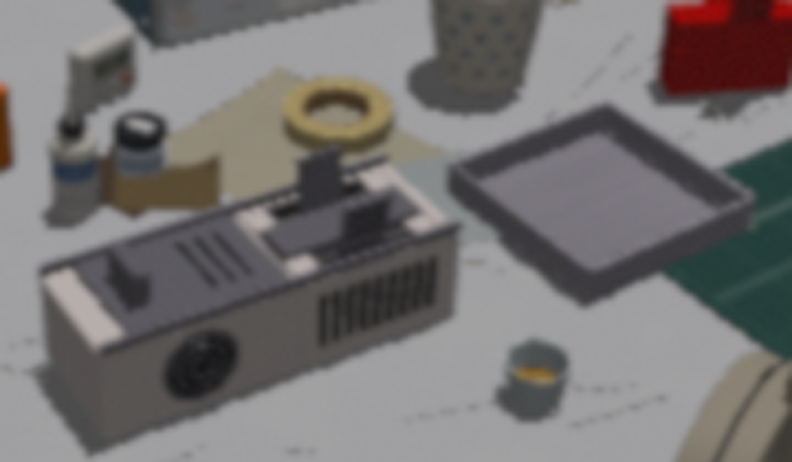

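```bash
cat > h.py <<'E'
import cv2,pickle,numpy as np
def cloud(t):
    d=t["range_z"];T=t["cam_to_world"];v,u=np.mgrid[0:d.shape[0],0:d.shape[1]]
    return np.stack([(u-t["cx"])/t["fx"]*d,(v-t["cy"])/t["fy"]*d,d],-1)@T[:3,:3].T+T[:3,3]
def plane(t,u,v,z):
    T=t["cam_to_world"];r=np.stack([(np.asarray(u)-t["cx"])/t["fx"],(np.asarray(v)-t["cy"])/t["fy"],np.ones(np.shape(u))],-1)@T[:3,:3].T
    return T[:3,3]+r*((z-T[2,3])/r[...,2])[...,None]
E
cat > m.py <<'E'
from h import *
t=pickle.load(open("pics/top0.pkl","rb"));P=cloud(t);Z=P[...,2]
Z=np.where(t["range_z"]>0,Z,np.nan)
def box(c0,c1,r0,r1,lo,hi,zp):
    m=np.zeros(Z.shape,np.uint8);m[r0:r1,c0:c1]=((Z>lo)&(Z<hi))[r0:r1,c0:c1]
    cs,_=cv2.findContours(m,cv2.RETR_EXTERNAL,cv2.CHAIN_APPROX_NONE);c=max(cs,key=cv2.contourArea)
    q=np.argwhere(m);c=c[:,0]
    xy=plane(t,c[:,0].astype(float),c[:,1].astype(float),zp)[:,:2]
    return cv2.minAreaRect((xy*1000).astype(np.float32)),xy,m
for n,a in dict(ext=(210,312,205,255,.05,.12,.074),tray=(318,378,200,262,.015,.06,.028)).items():
    r,xy,m=box(*a);print(n,r,cv2.boxPoints(r).round(1).tolist())
for n,(c0,c1,r0,r1,z) in dict(far=(270,300,212,228,.104),near=(270,300,230,247,.104),rib=(226,246,215,245,.095)).items():
    m=(Z>(.085 if n=='rib' else .088))&(Z<.12);q=np.argwhere(m[r0:r1,c0:c1])+[r0,c0]
    w=plane(t,q[:,1].astype(float),q[:,0].astype(float),z)
    print(n,len(q),w.mean(0).round(4),w.min(0)[:2].round(4),w.max(0)[:2].round(4))
E
python3 m.py
python3 - <<'E'
from h import *
s=pickle.load(open("pics/scene0.pkl","rb"));P=cloud(s);d=s["range_z"]
# scene cam cross-check: tab tops
m=(P[...,2]>.090)&(P[...,2]<.115)&(d>0)
u,v=np.meshgrid(range(560),range(420));m&=(u>230)&(u<330)&(v>195)&(v<265)
n,l,st,c=cv2.connectedComponentsWithStats(m.astype(np.uint8))
for i in range(1,n):
    if st[i,4]>5: print(st[i],P[l==i].mean(0).round(4))
E
```

```text
ext ((512.2310791015625, -45.466880798339844), (251.4260711669922, 90.97193908691406), 89.73501586914062) [[466.20001220703125, -171.0], [557.0999755859375, -171.39999389648438], [558.2999877929688, 80.0], [467.29998779296875, 80.5]]
tray ((505.8570861816406, -317.95745849609375), (149.68466186523438, 151.81752014160156), 2.871197462081909) [[427.29998779296875, -245.89999389648438], [434.8999938964844, -397.5], [584.4000244140625, -390.0], [576.7999877929688, -238.39999389648438]]
far 22 [ 0.5396 -0.1091  0.104 ] [ 0.5381 -0.126 ] [ 0.5413 -0.0921]
near 24 [ 0.4817 -0.1067  0.104 ] [ 0.4798 -0.1226] [ 0.486  -0.0919]
rib 52 [0.5142 0.0393 0.095 ] [0.4956 0.0347] [0.5327 0.044 ]
[291 203  12   9  58] [ 0.5381 -0.1069  0.0981]
[302 213  12   8  52] [ 0.4805 -0.1058  0.0992]
[249 224  10  11  56] [0.5111 0.0433 0.0953]
```

Candidates in the top view: the grey cartridge in the extractor bay at (283,229), an orange look-alike at (238,137) and a red one at (408,204). I choose the grey one. The close crop confirms grey, two dark tabs, seated between the rails. The scene view's wide slab and tabs at (292,207) and (303,217) agree. The tray is on the extractor's -y side at (347,231), and the shutter rib is at (236,229).

```bash
cat >> h.py <<'E'
from scipy.spatial.transform import Rotation as R
def quat(yaw,flip=False):
    a=yaw+(np.pi if flip else 0)
    x=np.array([np.cos(a),np.sin(a),0]);y=np.array([0,0,-1.]);z=np.cross(x,y)
    return R.from_matrix(np.stack([x,y,z],1)).as_quat()
def save(bot,n,name):
    s=bot.snapshot(n);pickle.dump(s,open(f"pics/{name}.pkl","wb"));cv2.imwrite(f"pics/{name}.png",s["image"][:,:,::-1]);return s
E
python3 - <<'E'
from rig import bot
from h import *
B=np.array([.511,-.1085])
for f in (0,1):
    print(f,[None if (j:=bot.inverse_kinematics([*p],quat(np.radians(-.3),f))) is None else j.round(2) for p in ([*B,.2],[*B,.075],[.506,-.318,.2],[.512,.075,.1])])
js={f:bot.inverse_kinematics([*B,.2],quat(np.radians(-.3),f)) for f in (0,1)}
q0=bot.get_obs()["joints"]
f=min((k for k in js if js[k] is not None),key=lambda k:np.abs(js[k]-q0).max());print("flip",f)
open("flip","w").write(str(f))
bot.goto([*B,.2],quat(np.radians(-.3),f))
o=bot.get_obs();print(o["clock"],o["ee_pos"],o["wrist_force"])
bot.servo_line([*B,.105],feed=.1)
o=bot.get_obs();print(o["clock"],o["ee_pos"],o["wrist_force"])
save(bot,"scene","s1");save(bot,"top","t1")
s=pickle.load(open("pics/s1.pkl","rb"));cv2.imwrite("pics/s1c.png",cv2.resize(s["image"][150:285,200:380,::-1],None,fx=4.4,fy=4.4,interpolation=cv2.INTER_CUBIC))
E
```

```text
0 [array([ 0.67,  0.15, -0.6 ,  1.7 ,  0.09,  1.31,  0.05]), array([ 0.64,  0.27, -0.58,  1.85,  0.17,  1.06, -0.02]), array([ 0.81,  0.3 , -0.4 ,  1.52,  0.12,  1.34,  0.39]), array([ 0.55,  0.3 , -0.89,  1.83,  0.25,  1.13, -0.43])]
1 [None, array([-0.93,  0.56,  1.33,  1.93, -0.6 ,  1.15, -2.51]), array([-0.38,  0.47,  1.17,  1.58, -0.44,  1.38, -2.31]), array([ 0.8 ,  0.45, -1.23,  1.82,  0.46,  1.2 ,  2.56])]
flip 0
1.9917 [ 0.51083532 -0.11011959  0.19989159] [ 0.02744624 -0.43113439 -0.11498367]
3.0917 [ 0.51146087 -0.1085635   0.10563858] [-0.1574697  -0.32025047  0.12120737]
```

View pics/s1c.png

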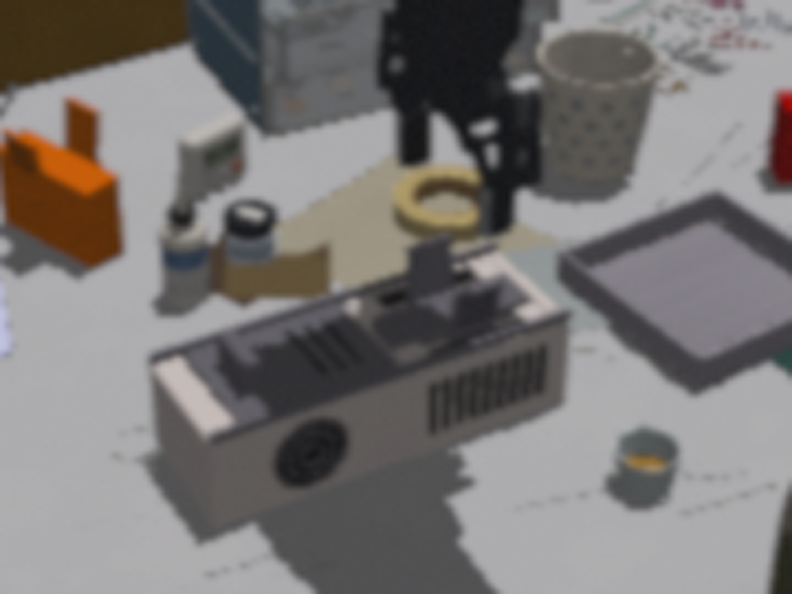

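Run:
```python
from h import *
s=pickle.load(open("pics/s1.pkl","rb"));P=cloud(s)
im=s["image"]
u,v=np.meshgrid(range(560),range(420))
m=(P[...,2]>.08)&(P[...,2]<.25)&(u>280)&(u<330)&(v>145)&(v<215)&(s["range_z"]>0)&(im.max(-1)<60)&(abs(P[...,1]+.11)<.04)
for v0 in range(170,212,2):
    r=np.where(m[v0])[0]
    if len(r): print(v0,r.min(),r.max(),[(P[v0,c]*1000).astype(int).tolist() for c in r[::4]])
for z in (.105,.118,.124):
  T=np.linalg.inv(s["cam_to_world"])
  for x in (.511-.05,.511+.05):
    c=T@[x,-.1085,z,1];print(z,x,s["fx"]*c[0]/c[2]+s["cx"],s["fy"]*c[1]/c[2]+s["cy"])
t=pickle.load(open("pics/t1.pkl","rb"));cv2.imwrite("pics/t1c.png",cv2.resize(t["image"][180:280,210:330,::-1],None,fx=5,fy=5,interpolation=cv2.INTER_CUBIC))
```

```text
170 288 311 [[576, -102, 197], [539, -91, 218], [529, -97, 222], [494, -87, 241], [490, -96, 241], [475, -98, 248]]
172 289 311 [[561, -95, 200], [541, -96, 210], [524, -97, 218], [494, -89, 235], [487, -97, 236], [468, -96, 246]]
174 290 322 [[551, -93, 200], [558, -109, 191], [520, -98, 214], [491, -91, 230], [480, -96, 234], [481, -109, 230], [444, -113, 247]]
176 291 321 [[558, -100, 188], [552, -109, 188], [481, -90, 230], [480, -102, 227], [453, -95, 242], [443, -100, 246], [444, -113, 241]]
178 291 322 [[555, -98, 184], [556, -112, 179], [479, -92, 224], [444, -98, 240], [444, -110, 236]]
180 291 322 [[554, -97, 178], [555, -111, 174], [448, -95, 233], [444, -104, 232], [438, -115, 232]]
182 292 322 [[555, -101, 170], [557, -116, 164], [470, -96, 216], [441, -93, 232], [442, -106, 227], [441, -118, 224]]
184 291 322 [[553, -97, 166], [558, -113, 159], [467, -97, 211], [440, -102, 224], [441, -115, 219]]
186 292 322 [[557, -103, 156], [463, -94, 209], [458, -116, 204], [438, -116, 214]]
188 309 322 [[463, -94, 202], [446, -95, 211], [446, -107, 208], [437, -113, 210]]
190 310 322 [[459, -95, 198], [441, -95, 208], [441, -107, 204], [438, -117, 202]]
192 310 317 [[457, -94, 194], [439, -94, 204]]
194 311 315 [[460, -99, 185], [458, -110, 182]]
196 311 315 [[461, -100, 178], [456, -110, 177]]
198 311 315 [[457, -98, 175], [456, -110, 171]]
200 311 315 [[458, -99, 167], [457, -111, 164]]
202 311 313 [[458, -99, 161]]
206 298 300 [[538, -112, 97]]
208 294 300 [[537, -98, 96], [537, -111, 92]]
210 294 301 [[533, -95, 93], [534, -113, 86]]
0.105 0.461 312.4686943117699 218.3008531923066
0.105 0.561 292.6342257773891 200.4587855734248
0.118 0.461 312.65787474755746 214.31547987666517
0.118 0.561 292.6916077000224 196.59930930357368
0.124 0.461 312.7460161651798 212.4586469946996
0.124 0.561 292.71832781657054 194.80212909397775
```

View pics/t1c.png

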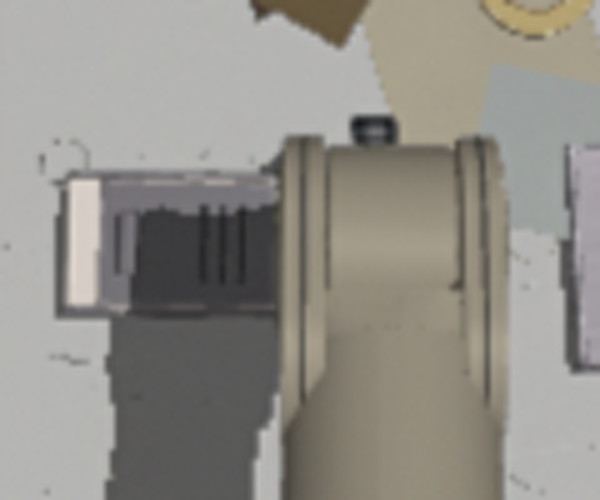

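Run:
```python
from rig import bot
from h import *
o=bot.get_obs();print(o["clock"],o["ee_pos"],o["dq"].round(3),o["finger_gap"])
s=save(bot,"scene","s2");P=cloud(s);im=s["image"]
cv2.imwrite("pics/s2c.png",cv2.resize(im[150:285,200:380,::-1],None,fx=4.4,fy=4.4,interpolation=cv2.INTER_CUBIC))
s0=pickle.load(open("pics/scene0.pkl","rb"));P0=cloud(s0)
# fingers of the start picture
m=(abs(P0[...,0]-.26)<.09)&(abs(P0[...,1]+.568)<.09)&(P0[...,2]>.1);print(m.sum(), P0[...,2][m].min() if m.any() else None)
t0=pickle.load(open("pics/top0.pkl","rb"));Q=cloud(t0);m=(abs(Q[...,0]-.26)<.1)&(abs(Q[...,1]+.568)<.1)&(Q[...,2]>.1);print(m.sum(),np.percentile(Q[m],[1,50],axis=0))
```

```text
3.1917 [ 0.51147789 -0.1085805   0.10568385] [ 0.001  0.001  0.001  0.001 -0.001  0.    -0.   ] 0.9974159592629229
0 None
6443 [[ 0.18415494 -0.62141999  0.28670224]
 [ 0.26241466 -0.53345974  0.6152327 ]]
```

View pics/s2c.png

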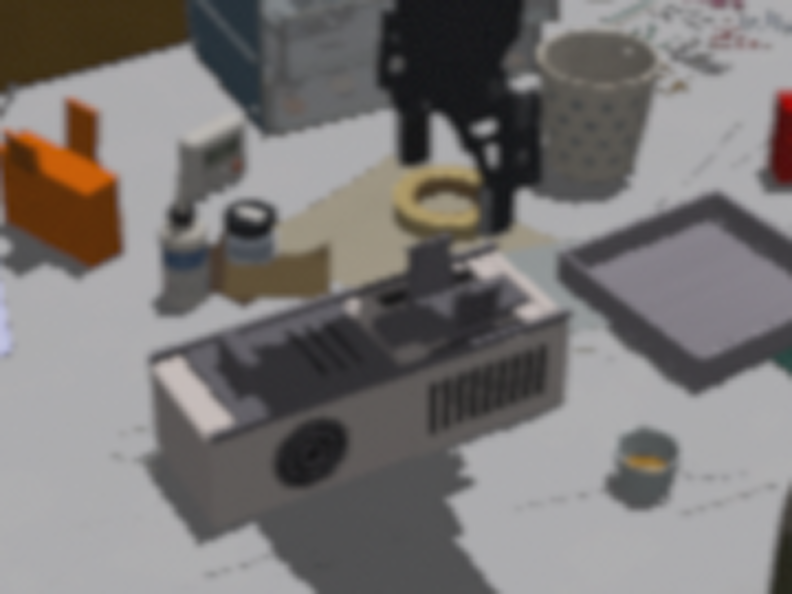

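The gripper sits higher than the stated tool frame predicts. The visible open fingertips, scene (294,186) and (313,202), measure z≈0.157 against about 0.118 expected. I'll descend in steps, guarded by force, and measure again.

```bash
cat > tip.py <<'E'
from h import *
def tips(bot,name):
    s=save(bot,"scene",name);P=cloud(s);im=s["image"]
    cv2.imwrite(f"pics/{name}c.png",cv2.resize(im[150:285,200:380,::-1],None,fx=4.4,fy=4.4,interpolation=cv2.INTER_CUBIC))
    u,v=np.meshgrid(range(560),range(420))
    m=(im.max(-1)<45)&(s["range_z"]>0)&(abs(P[...,1]+.11)<.03)&(P[...,2]>.07)&(u>280)&(u<325)
    for lab,lo,hi in (("near",.44,.475),("far",.545,.58)):
        k=m&(P[...,0]>lo)&(P[...,0]<hi);r=np.where(k.any(1))[0]
        if len(r):
            for v0 in r[-3:]: print(lab,v0,P[v0][k[v0]].mean(0).round(3),k[v0].sum())
E
python3 - <<'E'
from rig import bot
from tip import *
p=bot.get_obs()["ee_pos"]
print(bot.servo_line([.511,-.1085,.075],feed=.06,threshold=6))
o=bot.get_obs();print(o["clock"],o["ee_pos"],o["wrist_force"].round(2))
tips(bot,"s3")
E
```

```text
False
3.8917 [ 0.51101803 -0.10841651  0.07493948] [ 0.34  0.9  -0.08]
near 211 [ 0.457 -0.103  0.133] 3
near 227 [ 0.471 -0.097  0.074] 2
near 228 [ 0.468 -0.085  0.077] 2
far 194 [ 0.555 -0.109  0.13 ] 5
far 195 [ 0.555 -0.108  0.127] 4
far 196 [ 0.557 -0.104  0.124] 1
```

View pics/s3c.png

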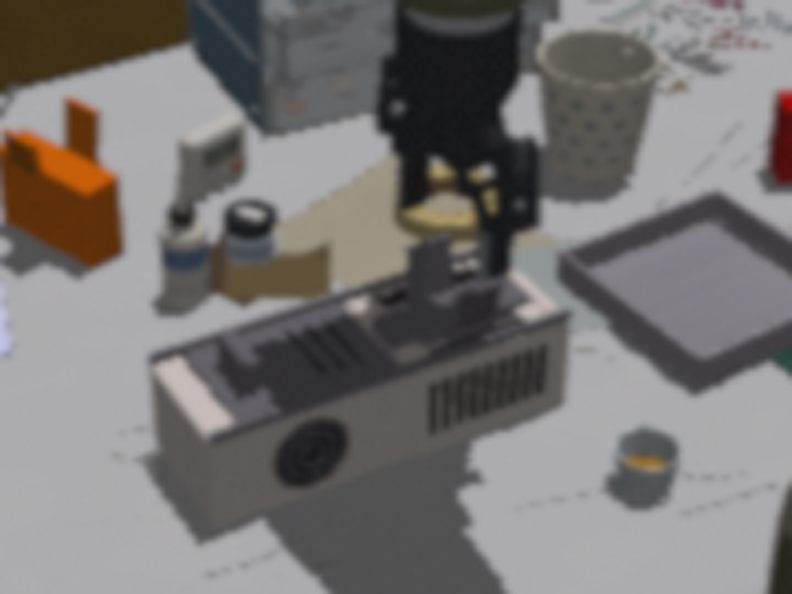

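Run:
```python
from rig import bot
from tip import *
print(bot.servo_line([.511,-.1085,.038],feed=.05,threshold=6))
o=bot.get_obs();print(o["clock"],o["ee_pos"],o["wrist_force"].round(2))
tips(bot,"s4")
```

```text
False
4.8333 [ 0.51120702 -0.10849726  0.03821054] [ 0.41 -0.18 -0.33]
near 226 [ 0.468 -0.103  0.077] 1
near 227 [ 0.469 -0.096  0.076] 2
near 228 [ 0.468 -0.086  0.077] 2
far 203 [ 0.556 -0.11   0.099] 5
far 204 [ 0.555 -0.108  0.097] 4
far 205 [ 0.556 -0.104  0.094] 1
```

View pics/s4c.png

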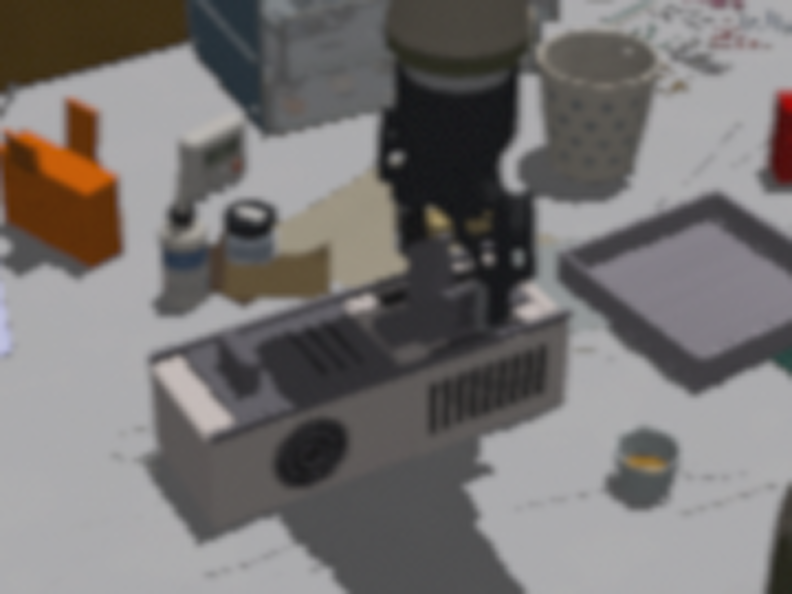

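Run:
```python
from rig import bot
from tip import *
print(bot.servo_line([.511,-.1085,.033],feed=.04,threshold=6))
o=bot.get_obs();print(o["clock"],o["ee_pos"],o["wrist_force"].round(2))
bot.grip(0.3,22)
o=bot.get_obs();print(o["clock"],o["ee_pos"],o["wrist_force"].round(2),o["finger_gap"])
tips(bot,"s5")
```

```text
False
5.1583 [ 0.5107776  -0.10845123  0.0327502 ] [-0.54  0.16 -0.96]
5.7 [ 0.51083509 -0.10874805  0.03494564] [-10.62   0.99  25.41] 0.4791868846105327
near 216 [ 0.461 -0.096  0.117] 2
near 227 [ 0.47  -0.097  0.075] 2
near 228 [ 0.472 -0.088  0.073] 2
far 197 [ 0.556 -0.1    0.122] 1
far 198 [ 0.553 -0.1    0.12 ] 2
far 199 [ 0.553 -0.102  0.117] 1
```

View pics/s5c.png

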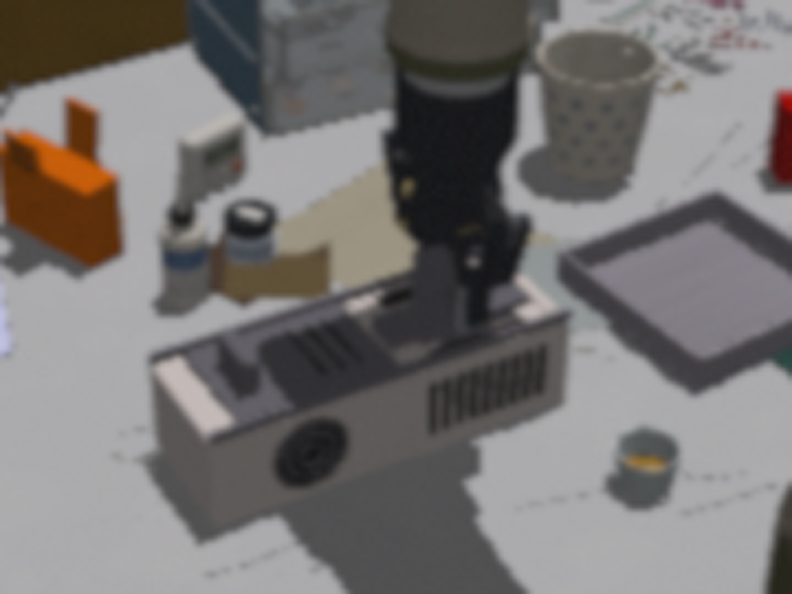

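The pinch stopped at 0.479 (about 41 mm), so both tabs are at their stops, but the tips press down with 25 N on the lip or rail. I'll ease up slowly.

Run:
```python
from rig import bot
from tip import *
for z in (.037,.040,.044,.050):
    h=bot.servo_line([.511,-.1085,z],feed=.03,threshold=45)
    o=bot.get_obs();print(h,o["clock"],o["ee_pos"].round(4),o["wrist_force"].round(2),round(o["finger_gap"],3))
    if h or o["wrist_force"][2]<-9: break
tips(bot,"s6")
```

```text
False 6.0333 [ 0.5109 -0.1085  0.0368] [-0.92  0.23 -2.68] 0.478
False 6.2833 [ 0.511  -0.1085  0.0399] [ 0.68  0.69 -2.53] 0.472
False 6.5667 [ 0.5111 -0.1085  0.0442] [-0.47  0.3  -2.  ] 0.475
False 6.9167 [ 0.5112 -0.1086  0.0503] [-1.23 -0.02 -1.74] 0.477
near 211 [ 0.463 -0.096  0.132] 2
near 227 [ 0.469 -0.096  0.075] 2
near 228 [ 0.47  -0.087  0.075] 2
far 192 [ 0.554 -0.098  0.14 ] 1
far 193 [ 0.552 -0.099  0.138] 2
far 194 [ 0.553 -0.101  0.134] 1
```

View pics/s6c.png

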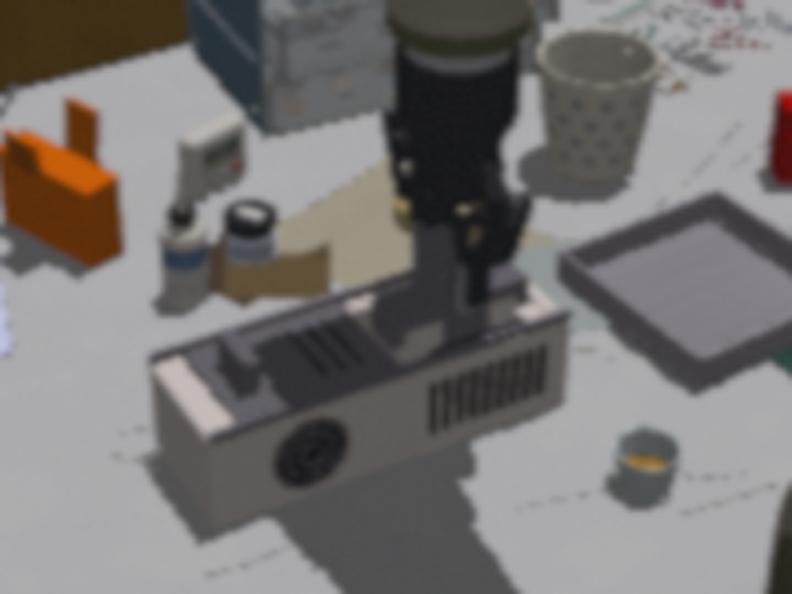

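Run:
```python
from rig import bot
from tip import *
h=bot.servo_line([.511,-.1085,.145],feed=.08,threshold=15)
o=bot.get_obs();print(h,o["clock"],o["ee_pos"].round(4),o["wrist_force"].round(2),round(o["finger_gap"],3))
if not h:
    h=bot.servo_line([.506,-.318,.145],feed=.12,threshold=20)
    o=bot.get_obs();print(h,o["clock"],o["ee_pos"].round(4),o["wrist_force"].round(2),round(o["finger_gap"],3))
s=save(bot,"scene","s7");cv2.imwrite("pics/s7c.png",cv2.resize(s["image"][120:285,230:450,::-1],None,fx=3.6,fy=3.6,interpolation=cv2.INTER_CUBIC))
```

```text
False 8.3083 [ 0.5106 -0.1084  0.1444] [-0.47 -0.8  -1.7 ] 0.48
False 10.2083 [ 0.5063 -0.3173  0.1451] [-0.31 -0.06 -2.93] 0.478
```

View pics/s7c.png

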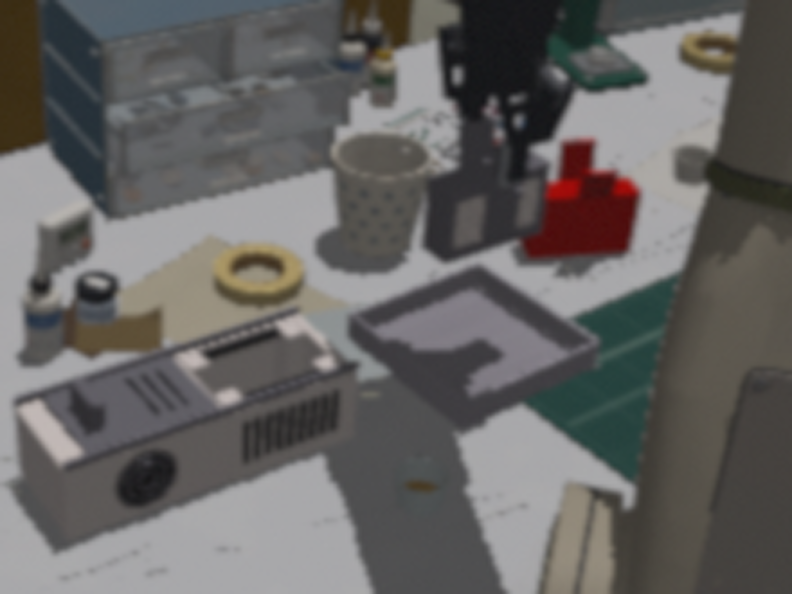

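Run:
```python
from rig import bot
from tip import *
h=bot.servo_line([.506,-.318,.050],feed=.08,threshold=8)
o=bot.get_obs();print(h,o["clock"],o["ee_pos"].round(4),o["wrist_force"].round(2),round(o["finger_gap"],3))
if not h:
    bot.hold(.2)
    h=bot.servo_line([.506,-.318,.026],feed=.02,threshold=4)
    o=bot.get_obs();print(h,o["clock"],o["ee_pos"].round(4),o["wrist_force"].round(2),round(o["finger_gap"],3))
s=save(bot,"scene","s8");cv2.imwrite("pics/s8c.png",cv2.resize(s["image"][120:285,230:450,::-1],None,fx=3.6,fy=3.6,interpolation=cv2.INTER_CUBIC))
```

```text
False 11.5917 [ 0.5064 -0.3182  0.0506] [ 0.11 -0.05 -2.14] 0.478
True 12.5583 [ 0.5057 -0.3179  0.035 ] [-1.48  1.17  5.14] 0.477
```

View pics/s8c.png

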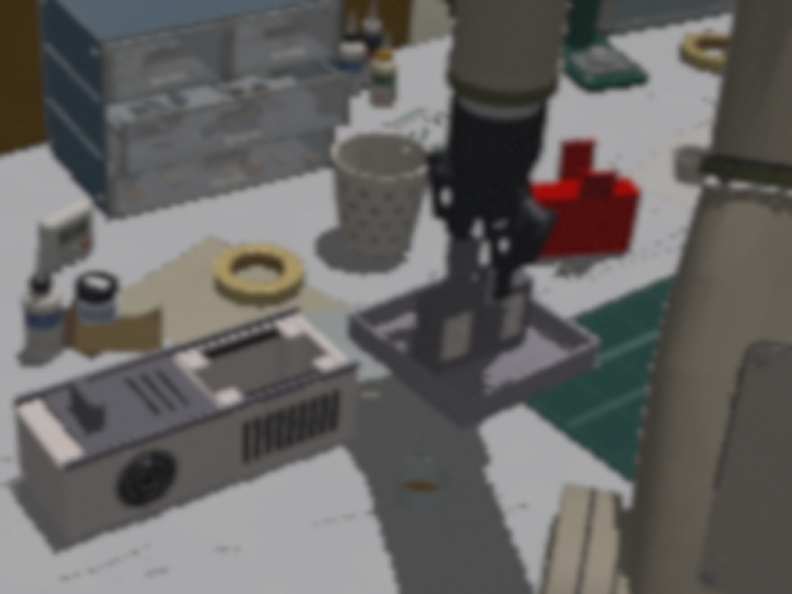

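Run:
```python
from rig import bot
from tip import *
bot.grip(1.0)
o=bot.get_obs();print(o["clock"],o["ee_pos"].round(4),o["wrist_force"].round(2),round(o["finger_gap"],3))
h=bot.servo_line([.506,-.318,.10],feed=.07,threshold=6)
o=bot.get_obs();print(h,o["clock"],o["ee_pos"].round(4),o["wrist_force"].round(2))
s=save(bot,"scene","s9");cv2.imwrite("pics/s9c.png",cv2.resize(s["image"][120:285,230:450,::-1],None,fx=3.6,fy=3.6,interpolation=cv2.INTER_CUBIC))
```

```text
13.1167 [ 0.5052 -0.3176  0.0344] [ 0.66  0.37 -0.47] 1.001
False 14.2083 [ 0.5057 -0.3178  0.0994] [ 0.19 -0.52 -0.82]
```

View pics/s9c.png

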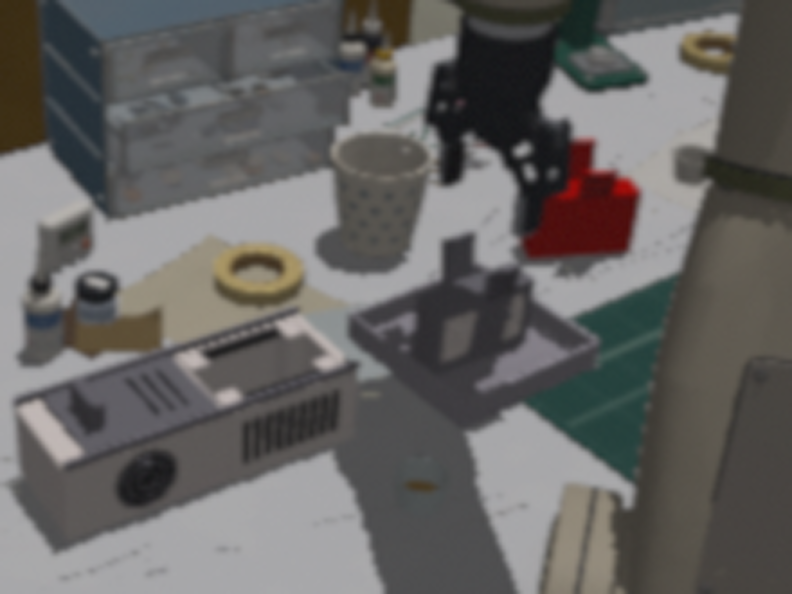

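Run:
```python
from rig import bot
from tip import *
bot.servo_line([.506,-.318,.145],feed=.15)
bot.goto([.513,.082,.15],quat(np.radians(-.3)))
bot.grip(0.0,20)
h=bot.servo_line([.513,.082,.055],feed=.07,threshold=6)
o=bot.get_obs();print(h,o["clock"],o["ee_pos"].round(4),o["wrist_force"].round(2),o["finger_gap"])
s=save(bot,"scene","s10");cv2.imwrite("pics/s10c.png",cv2.resize(s["image"][150:285,200:380,::-1],None,fx=4.4,fy=4.4,interpolation=cv2.INTER_CUBIC))
P=cloud(s);m=(s["image"].max(-1)<45)&(s["range_z"]>0)&(abs(P[...,0]-.51)<.03)&(P[...,1]>.055)&(P[...,1]<.11)&(P[...,2]>.07)&(P[...,2]<.2)
for v0 in np.where(m.any(1))[0][-5:]: print(v0,np.where(m[v0])[0],P[v0][m[v0]].mean(0).round(3))
```

```text
False 18.4667 [0.5133 0.0821 0.0554] [-0.21  0.35  0.45] 0.0025247015175693765
231 [239 240 241 242] [0.503 0.083 0.11 ]
232 [239 240 241 242] [0.501 0.084 0.108]
233 [239 240 241 242 243] [0.502 0.083 0.104]
234 [239 240 241 242 243] [0.502 0.083 0.101]
235 [239 240 241] [0.501 0.086 0.1  ]
```

View pics/s10c.png

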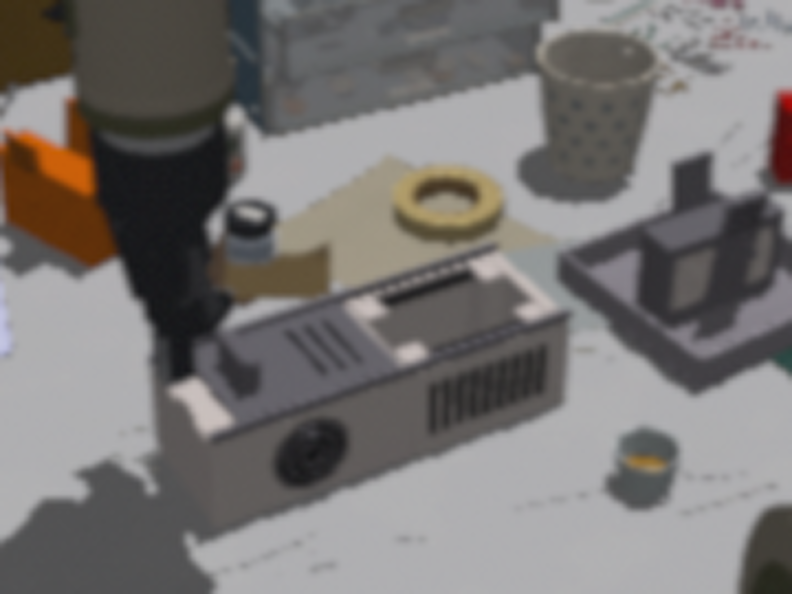

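Run:
```python
from rig import bot
from tip import *
h=bot.servo_line([.513,.082,.037],feed=.04,threshold=5)
o=bot.get_obs();print(h,o["clock"],o["ee_pos"].round(4),o["wrist_force"].round(2))
if h: bot.servo_line([.513,.082,o["ee_pos"][2]+.004],feed=.04)
z=bot.get_obs()["ee_pos"][2]
for y in (.045,0.0,-.045,-.075):
    h=bot.servo_line([.512,y,z],feed=.06,threshold=9)
    o=bot.get_obs();print(h,o["clock"],o["ee_pos"].round(4),o["wrist_force"].round(2))
    if h: break
s=save(bot,"scene","s11");cv2.imwrite("pics/s11c.png",cv2.resize(s["image"][150:285,200:380,::-1],None,fx=4.4,fy=4.4,interpolation=cv2.INTER_CUBIC))
```

```text
True 19.0083 [0.5125 0.0818 0.0361] [-1.08 -0.95  5.35]
False 20.0333 [0.512  0.0448 0.0402] [ 0.08 -0.34 -0.5 ]
False 20.9333 [ 0.5122 -0.      0.0402] [-0.81 -0.89 -0.83]
False 21.8333 [ 0.5122 -0.0453  0.0402] [-0.05  1.37  0.26]
True 22.175 [ 0.5128 -0.0565  0.0406] [-0.74  3.08  3.29]
```

View pics/s11c.png

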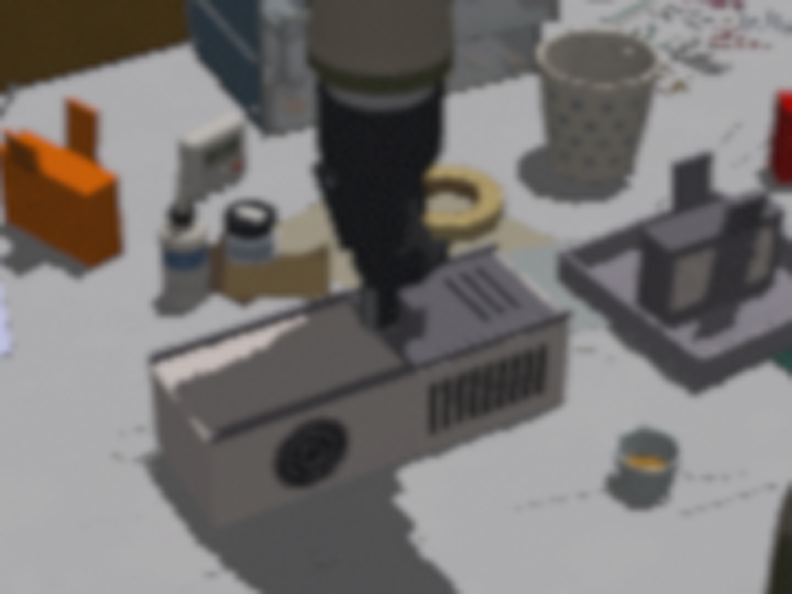

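Run:
```python
from rig import bot
from tip import *
h=bot.servo_line([.512,-.075,.0402],feed=.03,threshold=12)
o=bot.get_obs();print(h,o["clock"],o["ee_pos"].round(4),o["wrist_force"].round(2))
bot.servo_line([.512,-.045,.041],feed=.06)
bot.servo_line([.512,-.045,.15],feed=.12)
j=bot.get_obs()["joints"]
bot.goto([.40,.25,.28],quat(np.radians(-.3)))
o=bot.get_obs();print(o["clock"],o["wrist_force"].round(2))
s=save(bot,"scene","s12");t=save(bot,"top","t12")
cv2.imwrite("pics/s12c.png",cv2.resize(s["image"][120:285,200:420,::-1],None,fx=3.6,fy=3.6,interpolation=cv2.INTER_CUBIC))
cv2.imwrite("pics/t12c.png",cv2.resize(t["image"][120:310,130:440,::-1],None,fx=2.5,fy=2.5,interpolation=cv2.INTER_CUBIC))
P=cloud(t);Z=P[...,2]
m=np.zeros(Z.shape,bool);m[216:243,225:305]=((Z>.086)&(Z<.12))[216:243,225:305]
q=np.argwhere(m);w=plane(t,q[:,1].astype(float),q[:,0].astype(float),.095);print("rib",len(q),w.mean(0).round(4))
```

```text
True 22.5083 [ 0.5128 -0.0564  0.0407] [-1.38  1.79  3.76]
25.1833 [ 0.14 -0.88  0.37]
rib 49 [ 0.5103 -0.0723  0.095 ]
```

View pics/s12c.png

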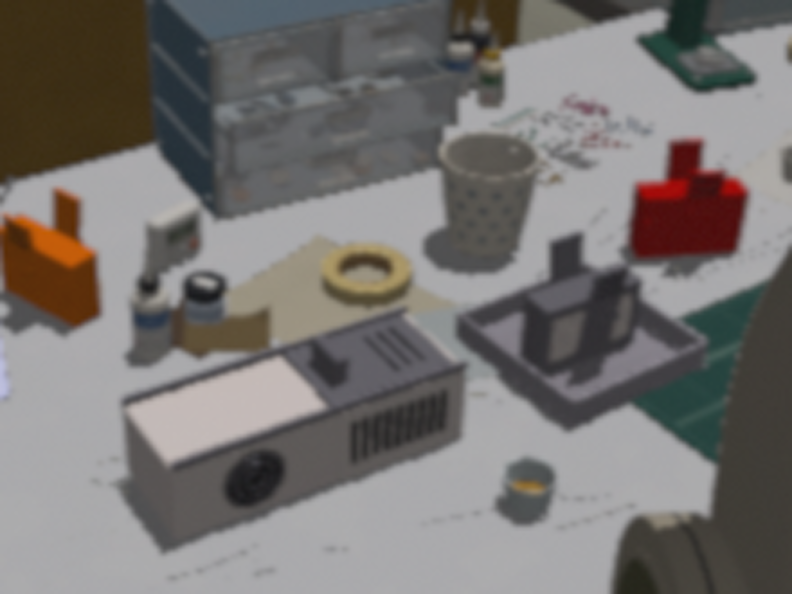

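View pics/t12c.png

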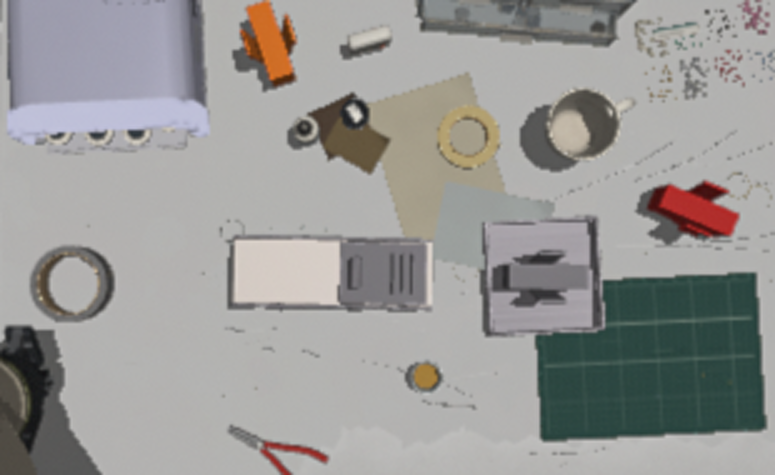

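Run:
```python
from h import *
t=pickle.load(open("pics/t12.pkl","rb"));g=t["image"].mean(-1)
r=g[222:237].mean(0);print({u:int(r[u]) for u in list(range(260,272))+list(range(294,308))})
for u in (265.5,266.5,299,300,301,302,303): print(u,plane(t,np.array(u),np.array(229.),.071)[:2].round(4))
P=cloud(t);a=P[205:255,318:378];k=(a[...,2]>.088)&(a[...,2]<.12);print(np.median(a[k],0),k.sum())
k2=(a[...,2]>.06)&(a[...,2]<.08);print(a[k2].mean(0))
```

```text
{260: 205, 261: 205, 262: 205, 263: 206, 264: 203, 265: 177, 266: 133, 267: 118, 268: 111, 269: 75, 270: 80, 271: 109, 294: 77, 295: 116, 296: 121, 297: 121, 298: 120, 299: 125, 300: 158, 301: 205, 302: 201, 303: 163, 304: 173, 305: 175, 306: 174, 307: 173}
265.5 [ 0.5106 -0.0531]
266.5 [ 0.5106 -0.0562]
299 [ 0.5101 -0.1587]
300 [ 0.5101 -0.1618]
301 [ 0.5101 -0.165 ]
302 [ 0.5101 -0.1681]
303 [ 0.5101 -0.1713]
[ 0.53131082 -0.31733632  0.09805887] 58
[ 0.50490524 -0.31622104  0.07001053]
```

Run:
```python
from rig import bot
o=bot.get_obs();print(o["clock"],o["wrist_force"].round(2))
bot.finish_job()
```

```text
25.2833 [ 1.06 -0.03  0.85]
the job is handed in; nothing more can be done
```

I pinched the grey cartridge's tabs with the grip set to 22 N and drew the cartridge straight up out of the bay. I lowered it until contact in the steel tray, then let go. Then I pushed the shutter across the empty bay with closed fingers until it stopped, backed the arm off and handed the job in at about 25 s.

**Last checks:**
- **Cartridge:** the pictures show it upright near the middle of the tray.
- **Shutter:** a push of about 12 N beyond friction stopped at the same spot twice, where the end stop was expected. In the picture the plate's middle is within about 1–2 mm of the bay centre, which is camera accuracy.
- **Bystanders:** those visible in the final pictures look unmoved.

**Disagreements:**
- **Tool frame:** the visible fingertips were about 38 mm farther back than the stated tool frame predicts, so I set heights from the camera.
- **Contact while pinching:** closing the gripper briefly pressed the fingertips down on the extractor, on the lip or a rail, with about 25 N. That cleared as soon as I lifted.

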